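# Close the brake-parts tote and hold it up level

## Robot

A 6-joint arm with a two-finger parallel gripper is mounted at the origin on a cart in front of the work surface, level with it; the furniture and walls round the work are solid. World frame = base frame: x ahead of the robot, y to its left, z up, the work surface at z = 0. Lengths are in mm, angles in degrees, forces in N, time in s.
With the tool pointing down it reaches from about 325 to 850 mm from the base axis. Payload 15.5 kg.
Tool frame: the origin (TCP) lies at the very end of the fingers, on their centre line; the grasp point (between the pads) lies 19 mm behind it; z points along the fingers, y is the line along which they close (so a half turn about z gives the same grasp; the last joint's range is limited). The gripper opens to 91 mm and grips with 3 to 60 N. Pads are 32 mm wide; open, the fingers measure 118 mm over their backs; the gripper's body (76 mm by 178 mm) begins 60 mm behind the grasp point.
Start: joints at [-70.732, 28.281, 77.091, -0, 74.628, -5.472], TCP at [261.568, -567.634, 213.915] pointing down, gripper open.
Joint ranges: [-166.48, 166.48], [-47.26, 123.95], [12.59, 153.08], [-70.14, 250.14], [6.76, 159.57], [-176.63, 176.63]. Speed limits (degrees/s): [108.29, 108.29, 147.25, 172.46, 172.46, 172.46].

## Interface

Orientations are given as a 3x3 rotation matrix whose columns are the frame's x, y, z axes.
In Python, from cell import manip gives the robot as it stands.
- The arm moves only by the tool move_arm, never from a script. Its argument "rows" is text: rows parted by semicolons, each of 6 numbers parted by spaces: the shift along the world's x, y, z each as a share of 10 cm, from -1 to 1, then the turn, a rotation vector about the world's x, y, z each as a share of 0.5 rad, from -1 to 1. In form: tx ty tz wx wy wz; .... A call has 1 to 12 rows; each row is the pose to reach, as a shift and turn from the pose commanded when the call began; what a row does not reach only later rows make up. A row lasts 1/10 s, in which the tool goes at most 50 mm and 8.59 degrees, less where a joint would pass 70% of its speed; a pose out of reach is approached as far as the arm can. A call with a number of a shift or a turn outside -1 to 1 is refused whole. A call with a gripper value outside its range is refused whole. "jaw" is the gripper's target within -1 to 1 (fully open at 1, half-way at 0, shut at -1), set as the call begins (left out, the last holds). The fingers move at their own pace and stop on an object; "squeeze" is the grip in N (left out, the last holds). Time passes only in rows, so rows that repeat a pose let the fingers close. It gives the time, the measured TCP pose, the force, the opening and the grip force at its end, in the units of the state.
- manip.get_obs(): the state, without advancing time (a new reading comes with each control period).
- manip.get_image(name): name is "scene" or "top"; returns a dict with "color" (384x512x3 uint8, red, green, blue), "camera_matrix" (3x3 intrinsics, pixels), "dist_coeffs" ([k1, k2, p1, p2, k3] as OpenCV has them; the pictures are not rectified), "xyz" and "attitude" of the camera in the world. Camera axes: x right, y down, z forward; pixel columns grow to the right and rows downward; lengths in mm; the calibration is good to about 2 mm. A picture is of the moment at which its call begins. There is no depth.
- manip.sign_off(): hands the job in; it is judged then, once.
The state is a dict: "t": time; "joint_positions": joint angles; "qd": joint speeds; "effort": joint torques, N m; "position": TCP position; "orientation": TCP orientation; "contact_force": force on the tool from outside, world axes, zero at the start; "ft_torque": the same for the moment, N m; "gripper_width": opening from 0.0 (shut) to 1.0 (fully open); "gripper_force": force on a finger pad.
Only numpy, scipy, OpenCV 4.12 (cv2) and the standard library are available. Lean on these libraries where they do the work, as an engineer would, in place of code of your own. Each camera call takes 0.05 s, during which the arm holds its last target. There are 200 camera calls.

## Task

Slide the cover of the small metal carrying tote fully shut over the brake parts in it while the tote stands on the bench. Then pick the tote up by the grip bar of its handle and hold it level and still, about 10 cm above the bench; do not tip it on the way or shove the jar and the bottle standing near it. Finish while still holding it in the air: do not set it down or let go.

Things in the scene. Friction and masses are not known exactly. Their poses are not given: they have to be found in the camera images.
- tote: Loose sheet-metal carrying tote, 170 mm long (its x) by 100 mm wide (its y; 111 mm over the handle straps and 115 mm over the rivets), about 0.8 kg with cover, handle and contents. Origin: centre of its underside; z up. Walls 44 mm high and 4 mm thick, inner floor at z = 6 mm, guides for the cover up to z = 55 mm. Its +x end is the end to which the cover opens. It stands on rubber feet and may slide on the bench when pushed with more than about 4 N.
- handle: The tote's rigid, fixed handle: two flat upright side straps at y = +-54 mm, 24 mm wide, joined by a black flat-sided grip bar that runs along the tote's y above the middle of the tote. Same origin and axes as the tote.
- handle_grip (a point): Centre of the grip bar, 120 mm above the tote's underside, at the tote's x = y = 0; axes as the tote's. The bar is 16 mm thick (along x), 22 mm high and 103 mm long (along y) between the straps; there is 57 mm of free height between the bar and the cover. The centre of mass lies about 90 mm below it, within 15 mm to the side.
- cover (a joint): Slide of the tote's flat aluminium cover along the tote's x: 0 = fully shut against its stop (the cover lies over the whole tote), 0.09 m = fully open; starts 0.055 to 0.085 m open, sticking out beyond the tote's +x end. It moves with about 1.2 N of friction and stays where it is left. The cover is 166 x 92 x 3 mm, its top at z = 51.5 mm of the tote.
- cover_tab (a point): Point in the upright tab on the cover, 7 mm below the tab's top and 76 mm + joint value from the tote's middle along its +x; 78 mm above the tote's underside; axes as the tote's. The tab is a dark block, 10 mm thick (along x), 34 mm wide (along y), and rises from the cover to z = 85 mm of the tote. Push or pull it towards the handle (the tote's -x) to shut the cover.
- caliper: Black brake caliper, 30 x 55 x 36 mm, 0.11 kg, lying loose on the tote's floor towards its -x end. Origin: centre of its underside.
- spacer: Small pad spacer, 16 x 39 x 9 mm, lying loose on the tote's floor beside the caliper. Origin: centre of its underside.
- jar: Bystander: grease jar, diameter 54 mm, 70 mm tall, standing loose on the bench. Origin: centre of its underside.
- lube_bottle: Bystander: slim dripper bottle, diameter 42 mm, 126 mm tall, standing loose on the bench. Origin: centre of its underside.
Not all that is in view belongs to the job. What is shaped like the caliper but blue, red or white is not meant.

How it is judged (in metres and radians):
On the way, in this order (a step that is already met when the one before it is completed fails the run):
1. the cover is fully shut (within 4 mm) while the tote stands on the bench (value of joint cover below 0.004 m and height (world z) of tote below 0.012 m and angle between tote's own z axis and vertical below 0.1 rad), for 0.2 s.
2. the shut tote is lifted more than 5 cm off the bench by its handle (height (world z) of tote above 0.05 m and value of joint cover below 0.006 m and contact force between the fingers and handle above 1 N), for 0.2 s.
At the end, for the whole second after the job is handed in: The tote's underside is held 75 to 160 mm above the bench, within 0.14 rad (8 degrees) of level, still (under 30 mm/s and 0.2 rad/s), by fingers on its handle; the cover is shut within 6 mm and caliper and spacer are inside (height (world z) of tote between 0.075 and 0.16 m and angle between tote's own z axis and vertical below 0.14 rad and linear speed of tote below 0.03 m/s and angular speed of tote below 0.2 rad/s and value of joint cover below 0.006 m and contact force between the fingers and handle above 1 N and x of caliper in the frame of tote between -0.085 and 0.085 m and x of spacer in the frame of tote between -0.085 and 0.085 m and y of caliper in the frame of tote between -0.05 and 0.05 m and y of spacer in the frame of tote between -0.05 and 0.05 m and z of caliper in the frame of tote between -0.005 and 0.045 m and z of spacer in the frame of tote between -0.005 and 0.045 m); the arm keeps its last pose, push and grip.
It fails at once if the tote is lifted with its cover open (height (world z) of tote above 0.025 m and value of joint cover above 0.012 m).
It fails at once if the tote is tipped by more than 20 degrees (angle between tote's own z axis and vertical above 0.35 rad).
It fails at once if the jar or the bottle is shoved by more than 3 cm or knocked over (distance of any of jar, lube_bottle from where it was at the start of the episode above 0.03 m or angle between any of jar, lube_bottle's own z axis and vertical above 0.5 rad).
It also fails if it takes over 43 s, if anything falls off the work surface, if the arm or the gripper's body presses on something with over 40 N, if the wrist force passes 120 N, or if a joint passes its speed limit or range.

## Working session

There is one attempt and no reset: what is moved stays moved. The work goes in short steps, Python scripts to look and compute and a tool call to move; the robot and the scene stay as the last step left them, time stands still between calls to the robot, and variables do not carry over. Pictures are saved under pics/ and viewed, at most 10 in all, crops included, and the job is handed in when it is done.

Besides the shell and the picture viewer there is one more tool, called after "Call:" by a JSON object that holds its "api" and its "payload". move_arm: Moves the arm, as the interface text tells. Its arguments: {"type":"object","properties":{"rows":{"type":"string"},"jaw":{"type":"number"},"squeeze":{"type":"number"}},"required":["rows"]}

```bash
mkdir -p pics
cat > h.py <<'E'
import numpy as np, cv2
from cell import manip
def snap(name,fn):
    im=manip.get_image(name); cv2.imwrite(fn,cv2.cvtColor(im["color"],cv2.COLOR_RGB2BGR)); return im
def att(im):
    return np.array(im["attitude"],float)
def ray(im,px):
    p=cv2.undistortPoints(np.array([[px]],float),np.array(im["camera_matrix"],float),np.array(im["dist_coeffs"],float))[0,0]
    return np.array(im["xyz"],float),att(im)@np.array([p[0],p[1],1.])
def onplane(im,px,z):
    o,d=ray(im,px); return o+d*(z-o[2])/d[2]
def proj(im,P):
    R=att(im); t=-R.T@np.array(im["xyz"],float)
    return cv2.projectPoints(np.array(P,float).reshape(-1,3),cv2.Rodrigues(R.T)[0],t,np.array(im["camera_matrix"],float),np.array(im["dist_coeffs"],float))[0].reshape(-1,2)
E
python3 - <<'E'
from h import *
for n in("scene","top"):
    im=snap(n,f"pics/{n}0.png"); print(n,im["xyz"],im["attitude"],im["camera_matrix"])
print(manip.get_obs())
E
```

```text
scene [-71.73325287 506.3081799  917.03018279] [[-0.63195974 -0.56090805  0.53479814]
 [-0.77491298  0.46774221 -0.42512009]
 [-0.01169438 -0.6830808  -0.73024917]] [[435.92327276   0.         255.7370074 ]
 [  0.         435.92327276 190.61128324]
 [  0.           0.           1.        ]]
top [ 416.20824918   16.18880349 1104.6652616 ] [[-0.01631379 -0.99103991  0.13256603]
 [-0.99984116  0.01712101  0.00495151]
 [-0.00717681 -0.1324642  -0.99116181]] [[395.465606     0.         253.64721268]
 [  0.         395.465606   193.5993522 ]
 [  0.           0.           1.        ]]
{'t': 0.1, 'joint_positions': array([-7.07304586e+01,  2.83122910e+01,  7.71241461e+01, -2.37338423e-04,
        7.46277286e+01, -5.47220457e+00]), 'qd': array([-0.05647913, -0.07819782, -0.03264662, -0.10346173, -0.00299631,
        0.09025379]), 'effort': array([ 2.56720101e-03, -8.80240130e+01, -3.82541084e+01,  7.11163902e-02,
        4.82083589e-02, -1.23340953e-05]), 'position': array([ 261.46334808, -567.30155045,  213.38405293]), 'orientation': array([[ 9.08203035e-01,  4.18529697e-01, -3.73351900e-04],
       [ 4.18529851e-01, -9.08202427e-01,  1.05584232e-03],
       [ 1.02822263e-04, -1.11517811e-03, -9.99999373e-01]]), 'contact_force': array([-0.20976187,  0.82263691,  0.75967479]), 'ft_torque': array([ 0.00764678,  0.03346931, -0.00453629]), 'gripper_force': 0.0, 'gripper_width': 0.9954542701054304}
```

View pics/scene0.png

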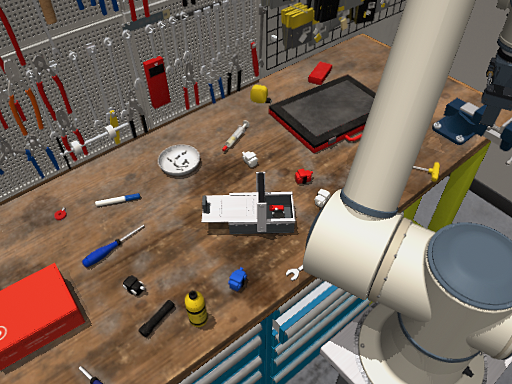

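View pics/top0.png

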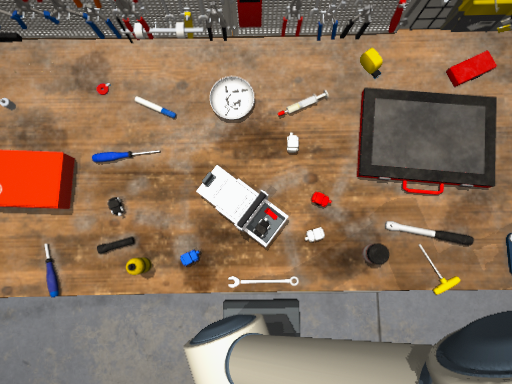

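One tote, at top (243,205) and scene (250,213), with its cover open towards the upper left in the top view. The bottle is yellow at top (137,266), the jar dark at top (377,254). Lookalikes are the red/white/blue calipers at (320,199), (315,235) and (190,257), the dark caliper outside at (117,206), and the black case with a handle at (427,137). I choose the metal tote, and check it in a crop next.

Run:
```python
import cv2,numpy as np
a=cv2.imread("pics/top0.png")[155:255,185:300]; b=cv2.imread("pics/scene0.png")[160:245,190:305]
a=cv2.resize(a,None,fx=5,fy=5,interpolation=cv2.INTER_CUBIC)
cv2.imwrite("pics/c_top.png",a)
cv2.imwrite("pics/c_scene.png",cv2.resize(b,None,fx=5,fy=5,interpolation=cv2.INTER_CUBIC))
```

```text
(no output)
```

View pics/c_top.png

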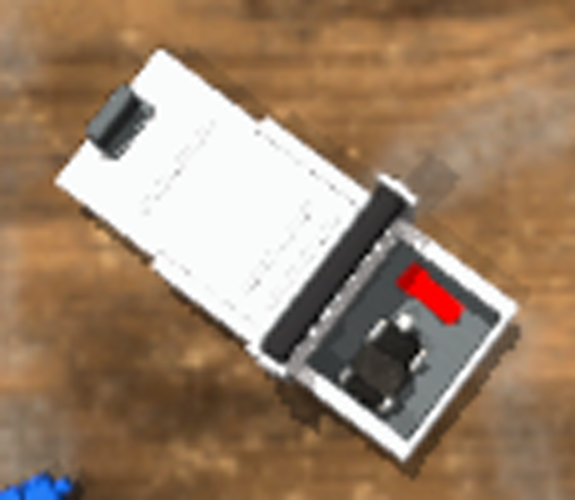

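View pics/c_scene.png

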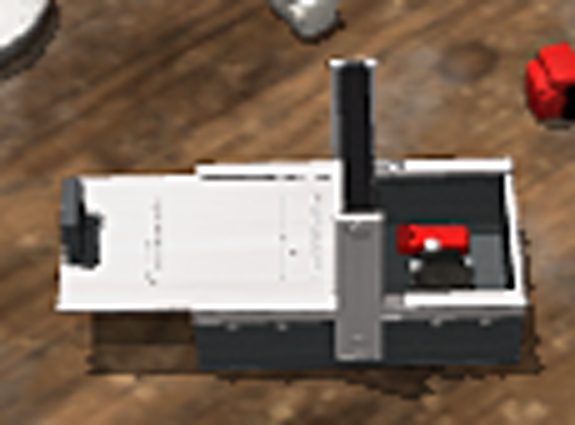

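The crops confirm the tote: black caliper and red spacer inside at the lower right, grip bar from crop (395,190) to (275,355), dark tab at crop (120,120). The cover corners are at (160,50) and (57,182), and the −x wall corners at (518,305) and (408,462).

Run:
```python
from h import *
im=manip.get_image("top"); s=manip.get_image("scene")
T=lambda u,v,z:onplane(im,((u+.5)/5-.5+185,(v+.5)/5-.5+155),z)
S=lambda u,v,z:onplane(s,((u+.5)/5-.5+190,(v+.5)/5-.5+160),z)
b1,b2=T(397,190,131),T(275,355,131)
c1,c2=T(160,50,51.5),T(57,182,51.5)
w1,w2=T(518,305,48),T(408,462,48)
for n,a,b in(("bar",b1,b2),("cov",c1,c2),("wall",w1,w2)):
    d=a-b; print(n,((a+b)/2).round(1),np.linalg.norm(d).round(1),"dir",np.degrees(np.arctan2(d[1],d[0])).round(1))
ax=(c1+c2)/2-(w1+w2)/2; print("ax",np.degrees(np.arctan2(ax[1],ax[0])),np.linalg.norm(ax[:2])-168)
print("tab top",T(108,118,85),"scene cov", S(78,175,51.5),S(57,308,51.5), "scene bar", S(352,62,131),S(355,213,131))
print("jar",onplane(im,(376,254),70),"bottle",onplane(im,(138,266),100))
```

```text
bar [508.1  26.1 131. ] 101.6 dir -37.3
cov [602.5 148.5  51.5] 90.5 dir -38.0
wall [455.5 -39.7  48. ] 102.0 dir -36.4
ax 52.01357806552595 70.74705087088014
tab top [595.357489   144.69574614  85.        ] scene cov [638.22587333 116.7363476   51.5       ] [568.79811125 177.88942294  51.5       ] scene bar [547.6885852   -1.13178264 131.        ] [466.78685865  63.87642578 131.        ]
jar [ 392.72558421 -290.20008857   70.        ] bottle [373.42437821 312.551538   100.        ]
```

Call:
{"api": "move_arm", "payload": {"rows": "0.45 0.94 0 0 0 0.82;0.45 0.94 0 0 0 0.82;0.45 0.94 0 0 0 0.82", "jaw": -1, "squeeze": 10}}

```text
t: 0.5
position: [307.9, -469.0, 213.8]
orientation: [[0.66, 0.751, -0.0], [0.751, -0.66, 0.003], [0.002, -0.002, -1.0]]
contact_force: [-1.0, -1.0, -0.3]
gripper_width: 0.769
gripper_force: 0.0
```

Call:
{"api": "move_arm", "payload": {"rows": "0.45 0.94 0 0 0 0.82;0.45 0.94 0 0 0 0.82;0.45 0.94 0 0 0 0.82"}}

```text
t: 0.8
position: [352.7, -375.0, 213.8]
orientation: [[0.305, 0.952, -0.0], [0.952, -0.305, 0.002], [0.002, -0.001, -1.0]]
contact_force: [0.1, 0.4, -0.5]
gripper_width: 0.505
gripper_force: 0.0
```

Call:
{"api": "move_arm", "payload": {"rows": "0.45 0.94 0 0 0 0.82;0.45 0.94 0 0 0 0.82;0.45 0.94 0 0 0 0.82"}}

```text
t: 1.1
position: [397.7, -281.3, 213.9]
orientation: [[-0.1, 0.995, -0.0], [0.995, 0.1, 0.002], [0.002, -0.0, -1.0]]
contact_force: [-0.8, -0.7, -0.9]
gripper_width: 0.241
gripper_force: 0.0
```

Call:
{"api": "move_arm", "payload": {"rows": "0.45 0.94 0 0 0 0.82;0.45 0.94 0 0 0 0.82;0.45 0.94 0 0 0 0.82"}}

```text
t: 1.4
position: [442.8, -187.4, 213.9]
orientation: [[-0.489, 0.872, 0.0], [0.872, 0.489, 0.001], [0.001, 0.001, -1.0]]
contact_force: [-1.0, -0.7, -1.0]
gripper_width: 0.006
gripper_force: 0.0
```

Call:
{"api": "move_arm", "payload": {"rows": "0.45 0.94 0 0 0 0.82;0.45 0.94 0 0 0 0.82;0.45 0.94 0 0 0 0.82"}}

```text
t: 1.7
position: [488.1, -93.4, 213.9]
orientation: [[-0.796, 0.605, 0.001], [0.605, 0.796, 0.001], [0.0, 0.001, -1.0]]
contact_force: [0.2, -0.5, -1.0]
gripper_width: 0.001
gripper_force: 0.0
```

Call:
{"api": "move_arm", "payload": {"rows": "0.45 0.94 0 0 0 0;0.45 0.94 0 0 0 0;0.45 0.94 0 0 0 0"}}

```text
t: 2.0
position: [533.2, 0.6, 213.8]
orientation: [[-0.792, 0.61, 0.001], [0.61, 0.792, 0.001], [-0.0, 0.001, -1.0]]
contact_force: [0.4, -0.4, -0.1]
gripper_width: 0.006
gripper_force: 0.0
```

Call:
{"api": "move_arm", "payload": {"rows": "0.45 0.94 0 0 0 0;0.45 0.94 0 0 0 0;0.45 0.94 0 0 0 0"}}

```text
t: 2.3
position: [578.2, 94.4, 213.7]
orientation: [[-0.792, 0.611, 0.001], [0.611, 0.792, 0.001], [-0.0, 0.001, -1.0]]
contact_force: [0.4, -0.4, -1.0]
gripper_width: 0.002
gripper_force: 0.0
```

Call:
{"api": "move_arm", "payload": {"rows": "0.5 0.94 0 0 0 0;0.5 0.94 0 0 0 0;0.5 0.94 0 0 0 0;0.5 0.94 0 0 0 0;0.5 0.94 0 0 0 0"}}

```text
t: 2.8
position: [626.0, 183.2, 213.7]
orientation: [[-0.79, 0.613, -0.001], [0.613, 0.79, -0.001], [0.0, -0.001, -1.0]]
contact_force: [-0.0, -0.3, -0.4]
gripper_width: 0.003
gripper_force: 0.0
```

Call:
{"api": "move_arm", "payload": {"rows": "0 0 -0.5 0 0 0;0 0 -1 0 0 0;0 0 -1 0 0 0"}}

```text
t: 3.1
position: [622.2, 182.0, 108.6]
orientation: [[-0.789, 0.614, -0.01], [0.614, 0.789, -0.002], [0.007, -0.008, -1.0]]
contact_force: [-0.2, 0.0, 0.1]
gripper_width: 0.003
gripper_force: 0.0
```

Call:
{"api": "move_arm", "payload": {"rows": "0 0 -0.45 0 0 0;0 0 -0.45 0 0 0;0 0 -0.45 0 0 0;0 0 -0.45 0 0 0"}}

```text
t: 3.5
position: [628.0, 184.3, 71.9]
orientation: [[-0.79, 0.613, 0.003], [0.613, 0.79, 0.001], [-0.002, 0.002, -1.0]]
contact_force: [-1.0, 0.2, -0.4]
gripper_width: 0.006
gripper_force: 0.0
```

Run:
```python
from h import *
im=snap("scene","pics/x.png"); a=im["color"][110:250,150:320,::-1]
cv2.imwrite("pics/s1.png",cv2.resize(a,None,fx=4,fy=4,interpolation=cv2.INTER_CUBIC))
```

```text
(no output)
```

View pics/s1.png

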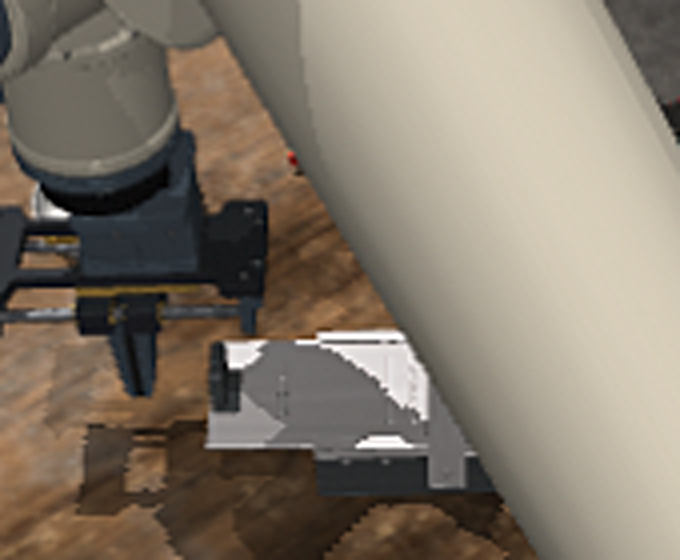

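Scene crop: the closed fingers (tip at 140,390) are outside the tab (225,375), in line with it. I'll push towards −x.

Call:
{"api": "move_arm", "payload": {"rows": "-0.06 -0.08 -0.03 0 0 0;-0.12 -0.16 -0.03 0 0 0;-0.15 -0.2 -0.03 0 0 0;-0.18 -0.235 -0.03 0 0 0;-0.21 -0.275 -0.03 0 0 0;-0.24 -0.315 -0.03 0 0 0;-0.27 -0.355 -0.03 0 0 0;-0.3 -0.39 -0.03 0 0 0;-0.33 -0.43 -0.03 0 0 0;-0.36 -0.47 -0.03 0 0 0;-0.39 -0.51 -0.03 0 0 0;-0.42 -0.55 -0.03 0 0 0"}}

```text
t: 4.75
position: [584.2, 129.1, 65.9]
orientation: [[-0.79, 0.613, -0.0], [0.613, 0.79, 0.0], [0.0, -0.0, -1.0]]
contact_force: [-0.3, 1.8, 0.1]
gripper_width: 0.012
gripper_force: 0.7
```

Call:
{"api": "move_arm", "payload": {"rows": "-0.02 -0.026 0 0 0 0;-0.04 -0.052 0 0 0 0;-0.06 -0.078 0 0 0 0;-0.08 -0.104 0 0 0 0;-0.1 -0.13 0 0 0 0;-0.1 -0.13 0 0 0 0"}}

```text
t: 5.35
position: [574.3, 116.0, 65.9]
orientation: [[-0.79, 0.613, -0.0], [0.613, 0.79, -0.0], [0.0, -0.0, -1.0]]
contact_force: [-0.2, -0.2, -1.1]
gripper_width: 0.002
gripper_force: 0.0
```

Call:
{"api": "move_arm", "payload": {"rows": "-0.012 -0.016 0 0 0 0;-0.024 -0.032 0 0 0 0;-0.036 -0.048 0 0 0 0;-0.048 -0.064 0 0 0 0;-0.06 -0.08 0 0 0 0"}}

```text
t: 5.85
position: [568.5, 108.2, 65.9]
orientation: [[-0.79, 0.613, -0.0], [0.613, 0.79, 0.0], [0.0, 0.0, -1.0]]
contact_force: [0.6, 1.9, 0.6]
gripper_width: 0.006
gripper_force: 0.6
```

Call:
{"api": "move_arm", "payload": {"rows": "-0.012 -0.016 0 0 0 0;-0.024 -0.032 0 0 0 0"}}

```text
t: 6.05
position: [566.0, 105.0, 65.9]
orientation: [[-0.79, 0.613, -0.0], [0.613, 0.79, 0.0], [0.0, 0.0, -1.0]]
contact_force: [0.5, 1.3, 1.0]
gripper_width: 0.009
gripper_force: 0.6
```

Call:
{"api": "move_arm", "payload": {"rows": "-0.012 -0.016 0 0 0 0;-0.012 -0.016 0 0 0 0"}}

```text
t: 6.25
position: [564.8, 103.3, 65.9]
orientation: [[-0.79, 0.613, -0.0], [0.613, 0.79, -0.0], [0.0, -0.0, -1.0]]
contact_force: [-0.3, -0.1, 0.4]
gripper_width: 0.007
gripper_force: 0.0
```

Run:
```python
from h import *
im=snap("top","pics/x.png"); a=im["color"][130:270,160:330,::-1]
cv2.imwrite("pics/t2.png",cv2.resize(a,None,fx=4,fy=4,interpolation=cv2.INTER_CUBIC))
```

```text
(no output)
```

View pics/t2.png

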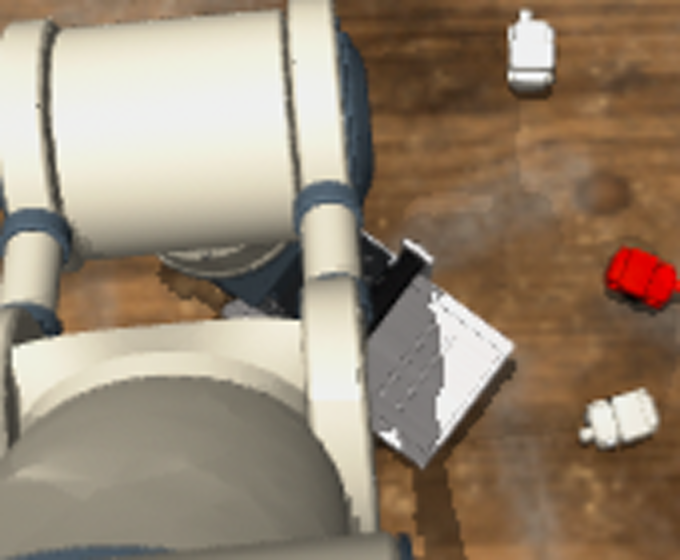

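Top crop: the cover now reaches nearly to the −x wall, whose corner at (514,347) is unmoved. I'll push on in small steps until the stop is felt.

Call:
{"api": "move_arm", "payload": {"rows": "-0.012 -0.016 0 0 0 0;-0.024 -0.032 0 0 0 0"}}

```text
t: 6.5
position: [562.9, 100.5, 66.0]
orientation: [[-0.79, 0.613, 0.001], [0.613, 0.79, 0.0], [-0.0, 0.001, -1.0]]
contact_force: [2.6, 3.8, -0.9]
gripper_width: 0.006
gripper_force: 2.1
```

Call:
{"api": "move_arm", "payload": {"rows": "-0.012 -0.016 0 0 0 0;-0.024 -0.032 0 0 0 0"}}

```text
t: 6.7
position: [560.3, 97.1, 66.0]
orientation: [[-0.79, 0.613, 0.001], [0.613, 0.79, 0.0], [-0.0, 0.0, -1.0]]
contact_force: [2.3, 3.7, -1.0]
gripper_width: 0.006
gripper_force: 2.1
```

Call:
{"api": "move_arm", "payload": {"rows": "-0.012 -0.016 0 0 0 0;-0.024 -0.032 0 0 0 0"}}

```text
t: 6.9
position: [557.8, 93.9, 66.0]
orientation: [[-0.79, 0.613, 0.0], [0.613, 0.79, 0.0], [-0.0, 0.0, -1.0]]
contact_force: [2.9, 3.4, -0.2]
gripper_width: 0.006
gripper_force: 2.2
```

At the stop (about 4.5 N, with the tote just sliding). I'll back off, rise and remeasure.

Call:
{"api": "move_arm", "payload": {"rows": "0 0 0 0 0 0;0.06 0.08 0 0 0 0;0.12 0.16 0 0 0 0;0.12 0.16 0.5 0 0 0;0.12 0.16 1 0 0 0;0.25 0.3 1 0 0 0;0.5 0.65 1 0 0 0;0.75 1 1 0 0 0;0.75 1 1 0 0 0", "jaw": 1}}

```text
t: 7.8
position: [635.2, 198.4, 165.7]
orientation: [[-0.792, 0.611, 0.002], [0.611, 0.792, 0.001], [-0.001, 0.002, -1.0]]
contact_force: [0.2, -0.5, -0.9]
gripper_width: 0.764
gripper_force: 0.0
```

Run:
```python
from h import *
im=snap("top","pics/x.png"); a=im["color"][130:270,160:330,::-1]
cv2.imwrite("pics/t3.png",cv2.resize(a,None,fx=4,fy=4,interpolation=cv2.INTER_CUBIC))
```

```text
(no output)
```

View pics/t3.png

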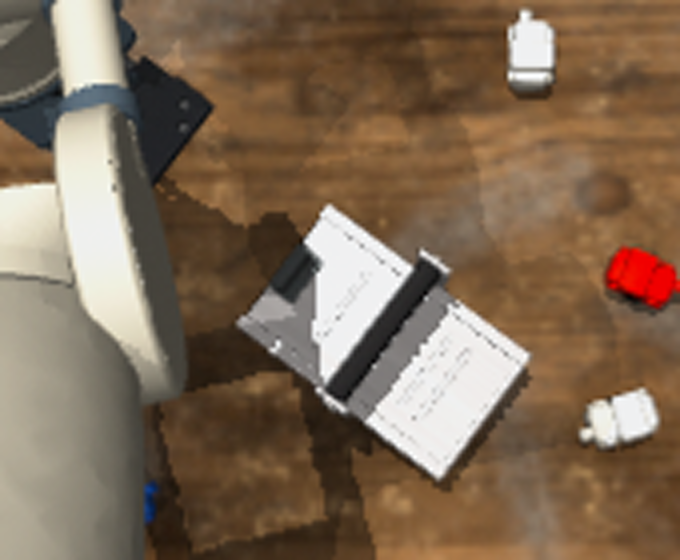

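The cover is shut over the whole tote, with no gap at the −x end. The bar runs from crop (434,262) to (336,393), and the corners are (328,206), (240,322), (528,354) and (440,478).

Run:
```python
from h import *
im=manip.get_image("top")
T=lambda u,v,z:onplane(im,((u+.5)/4-.5+160,(v+.5)/4-.5+130),z)
b1,b2=T(434,260,131),T(336,394,131); print("bar",(b1+b2)/2,np.linalg.norm(b1-b2))
C=[T(*p,53) for p in((328,206),(240,322),(528,354),(440,478))]
print(np.mean(C,0)); a=C[0]+C[1]-C[2]-C[3]; print(np.degrees(np.arctan2(a[1],a[0])),np.linalg.norm(a)/2)
d=b1-b2; print(np.degrees(np.arctan2(d[1],d[0]))+90); print(manip.get_obs()["position"])
```

```text
bar [502.30246471  16.10434444 131.        ] 102.64176109821706
[500.86720595  17.41445119  53.        ]
51.76130822493186 167.30007638988667
52.91825820905801
[632.78188241 195.14650485 165.33137589]
```

Call:
{"api": "move_arm", "payload": {"rows": "-0.3 -0.4 0 0 0 0;-0.65 -0.89 0 0 0 0;-0.65 -0.89 0 0 0 0"}}

```text
t: 8.2
position: [563.8, 101.5, 165.7]
orientation: [[-0.789, 0.615, -0.003], [0.615, 0.789, -0.001], [0.002, -0.003, -1.0]]
contact_force: [-0.1, -0.4, -0.3]
gripper_width: 0.999
gripper_force: 0.0
```

Call:
{"api": "move_arm", "payload": {"rows": "-0.3 -0.4 0 0 0 0;-0.66 -0.89 0 0 0 0;-0.66 -0.89 0 0 0 0;-0.66 -0.89 0 0 0 0;-0.66 -0.89 0 0 0 0", "jaw": 1}}

```text
t: 8.7
position: [502.4, 16.1, 166.2]
orientation: [[-0.79, 0.614, 0.001], [0.614, 0.79, 0.0], [-0.001, 0.001, -1.0]]
contact_force: [-0.4, 0.4, 0.7]
gripper_width: 1.0
gripper_force: 0.0
```

Run:
```python
from h import *
o=manip.get_obs(); print(o["position"],o["gripper_width"])
im=snap("scene","pics/x.png"); a=im["color"][110:250,170:340,::-1]
cv2.imwrite("pics/s4.png",cv2.resize(a,None,fx=4,fy=4,interpolation=cv2.INTER_CUBIC))
```

```text
[502.4215169   16.12713338 166.22328072] 1.000454429037436
```

View pics/s4.png

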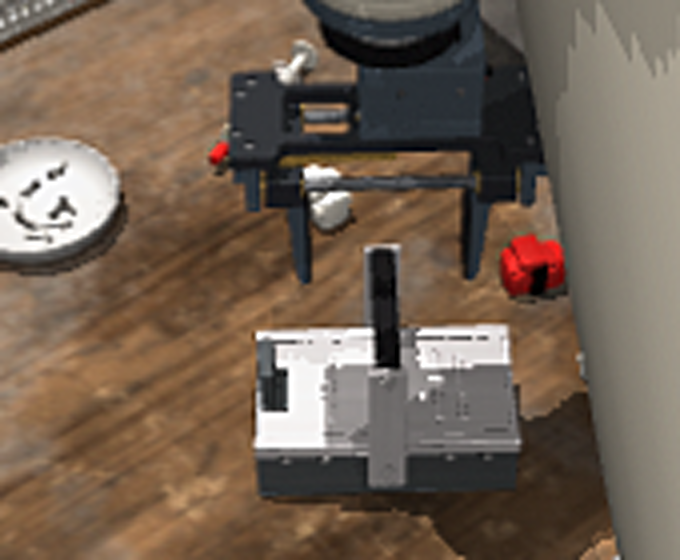

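The fingers at (302,275) and (473,272) straddle the bar (383,300), and the cover is shut. Next: descend to z≈101 and grip.

Call:
{"api": "move_arm", "payload": {"rows": "0 0 -0.2 0 0 0;0 0 -0.4 0 0 0;0 0 -0.55 0 0 0;0 0 -0.65 0 0 0;0 0 -0.65 0 0 0;0 0 -0.65 0 0 0"}}

```text
t: 9.35
position: [502.2, 16.4, 101.1]
orientation: [[-0.79, 0.612, 0.0], [0.612, 0.79, 0.0], [-0.0, 0.0, -1.0]]
contact_force: [-0.2, -0.4, 0.4]
gripper_width: 1.003
gripper_force: 0.0
```

Call:
{"api": "move_arm", "payload": {"rows": "0 0 0 0 0 0;0 0 0 0 0 0;0 0 0 0 0 0;0 0 0 0 0 0;0 0 0 0 0 0;0 0 0 0 0 0;0 0 0 0 0 0;0 0 0 0 0 0;0 0 0 0 0 0;0 0 0 0 0 0;0 0 0 0 0 0;0 0 0 0 0 0", "jaw": -1, "squeeze": 50}}

```text
t: 10.55
position: [501.5, 16.0, 100.7]
orientation: [[-0.79, 0.613, -0.001], [0.613, 0.79, -0.0], [0.0, -0.0, -1.0]]
contact_force: [0.3, -0.7, -5.4]
gripper_width: 0.173
gripper_force: 50.0
```

Call:
{"api": "move_arm", "payload": {"rows": "0 0 0.03 0 0 0;0 0 0.08 0 0 0;0 0 0.16 0 0 0;0 0 0.26 0 0 0;0 0 0.36 0 0 0;0 0 0.48 0 0 0;0 0 0.6 0 0 0;0 0 0.72 0 0 0;0 0 0.83 0 0 0;0 0 0.92 0 0 0;0 0 0.98 0 0 0;0 0 1 0 0 0"}}

```text
t: 11.75
position: [502.0, 16.0, 201.6]
orientation: [[-0.79, 0.613, 0.001], [0.613, 0.79, -0.0], [-0.001, 0.0, -1.0]]
contact_force: [0.9, 0.1, -7.7]
gripper_width: 0.171
gripper_force: 50.0
```

Call:
{"api": "move_arm", "payload": {"rows": "0 0 0.04 0 0 0;0 0 0.06 0 0 0;0 0 0.06 0 0 0;0 0 0.06 0 0 0;0 0 0.06 0 0 0;0 0 0.06 0 0 0;0 0 0.06 0 0 0;0 0 0.06 0 0 0;0 0 0.06 0 0 0;0 0 0.06 0 0 0"}}

```text
t: 12.75
position: [501.7, 15.9, 206.9]
orientation: [[-0.79, 0.613, -0.0], [0.613, 0.79, -0.0], [-0.0, -0.0, -1.0]]
contact_force: [0.3, -0.6, -7.4]
gripper_width: 0.174
gripper_force: 50.0
```

Run:
```python
from h import *
im=snap("scene","pics/x.png"); a=im["color"][90:250,170:340,::-1]
cv2.imwrite("pics/s5.png",cv2.resize(a,None,fx=3.7,fy=3.7,interpolation=cv2.INTER_CUBIC))
```

```text
(no output)
```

View pics/s5.png

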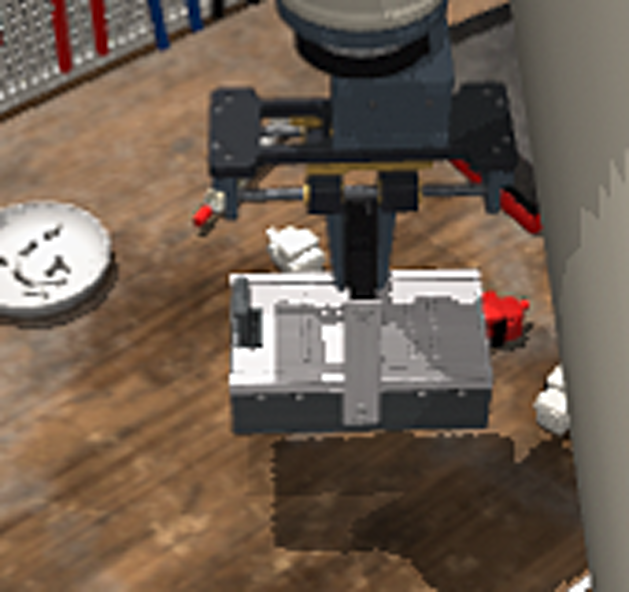

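The tote hangs level from its grip bar (365,240), cover shut, about 105 mm up; the wrist force is about −7.5 N, steady. Handing in.

```bash
python3 -c "
from cell import manip
print(manip.sign_off())"
```

```text
the job is handed in; nothing more can be done
None
```

I slid the tote's cover shut and handed the job in at about 13 s, with the arm still holding the tote level by its grip bar about 10 cm above the bench; sign-off gave no verdict. The tote slid about 1 cm on the bench when the cover met its stop, and I saw no contact with the jar or bottle.

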